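# Click the polishing wheel home and lower the heavy case lid

## Task

In the open steel case on the bench, push the carrier with the felt wheel along its rails until it clicks fully home past the sprung balls. Then bring the case's heavy lid down gently, bearing its weight until it is fully shut: do not let it drop or slam. Leave the other things on the bench where they are.

Things in the scene. Friction and masses are not known exactly. Their poses are not given: they have to be found in the camera images.
- case: grey steel wheel case fixed to the bench, 170 (x) by 280 mm (y), walls 5 mm thick, 85 mm high, floor 6 mm thick. Origin: centre of its underside, on the bench; x points to its hinge wall (robot's right, within 20 degrees), y along its length away from the robot, z up. Two aluminium rails 24 mm high lie along y on its floor, 83 mm apart, the carrier between them.
- home (a point): where the carrier's origin lies when it is fully home: on the case's floor at x = 0, y = +84.5 mm of the case, axes as the case's. The carrier's +y end then touches the +y end wall (inner face at y = +135 mm), its stop. One sprung steel ball stands 5 mm out of each rail at y = +112.5 mm; the balls then sit in the carrier's notches.
- carrier: loose aluminium block, 80 (x) by 100 (y) by 30 mm high, about 0.55 kg, with a pale felt wheel 76 mm across bolted on top (61 mm high in all). Origin: centre of its underside; axes parallel to the case's. It slides easily between the rails along the case's +y to home, 40 to 85 mm away. Each side has a notch 28 mm to +y of the origin for a sprung ball; passing the balls takes about 12 N.
- push_face (a point): middle of the carrier's flat -y end, the face to push: 50 mm to -y of its origin, 15 mm above its underside, 80 mm wide. The channel behind it is empty: 80 to 130 mm up to the case's -y end wall.
- lid (a joint): lid angle, rad: 0 fully shut (flat on the case), 1.57 upright, 1.9 the open stop; starts at 1.5 to 1.8. The lid is a flat grey steel plate 8 mm thick, 170 by 280 mm, about 0.9 kg. Its hinge rubs: above about 1.4 rad the lid stays put and has to be pushed forward; below about 1.2 rad it falls shut with its own weight unless held up (up to 4 N at the lip).
- lip_edge (a point): middle of the outer edge of the lid's pull lip, on the lid's underside (inner side), 215 mm from the hinge line. The lip is a flat tab of the same 8 mm plate at the middle of the free edge, 120 mm wide, standing 45 mm out. Shut, it overhangs the case's -x wall by 45 mm, its underside 86 mm above the bench, nothing below it.
- lid_hinge (a point): middle of the lid's hinge line, which runs along the case's y on its +x top edge: x = +85 mm, z = +86.5 mm of the case, level with the lid's underside.
- compound_bar: terracotta-coloured bar of polishing compound lying flat, 45 x 120 x 35 mm; a bystander. Origin: centre of its underside.
- spare_wheel: grey felt wheel lying flat, 100 mm across, 30 mm high; a bystander. Origin: centre of its underside.
- spanner: steel spanner lying flat, 170 mm long; a bystander. Origin: middle of its length, on its underside.
- brush: bench brush lying flat, 180 mm long; a bystander. Origin: middle of its length, on its underside.
- tub: open yellow plastic tub, 100 x 140 mm, 60 mm high; a bystander. Origin: centre of its underside.
- oil_can: dark steel can, 70 mm across, 130 mm high; a bystander. Origin: centre of its underside.
- jar: brown glass jar, 70 mm across, 90 mm high; a bystander. Origin: centre of its underside.
There are look-alikes about, which are no part of the job. What is shaped like the carrier but pink is not meant.

How it is judged (in metres and radians):
On the way, in this order (a step that is already met when the one before it is completed fails the run):
1. the carrier is clicked home while the lid is still up (y of carrier in the frame of case between 0.0805 and 0.0885 m and x of carrier in the frame of case between -0.004 and 0.004 m and z of carrier in the frame of case below 0.01 m and value of joint lid above 1 rad), for 0.3 s.
2. the lid is fully shut (value of joint lid below 0.02 rad), for 0.2 s.
At the end, for the whole second after the job is handed in: The carrier is home in the case (its origin within 4 mm of x = 0, y = +84.5 mm of the case, flat on the floor), the lid is shut (under 0.02 rad), and both are at rest (y of carrier in the frame of case between 0.0805 and 0.0885 m and x of carrier in the frame of case between -0.004 and 0.004 m and z of carrier in the frame of case below 0.01 m and value of joint lid below 0.02 rad and velocity of joint lid between -0.05 and 0.05 rad/s and linear speed of carrier below 0.01 m/s); the robot touches nothing.
It fails at once if the lid drops or slams (closes faster than 1.5 rad/s in its last 0.5 rad) (value of joint lid below 0.5 rad and velocity of joint lid below -1.5 rad/s).
It fails at once if a bystander is moved by more than 30 mm (distance of any of compound_bar, spare_wheel, spanner, brush, tub, oil_can, jar from where it was at the start of the episode above 0.03 m).
It also fails if it takes over 64 s, if anything falls off the work surface, if the arm or the gripper's body presses on something with over 40 N, if the wrist force passes 120 N, or if a joint passes its speed limit or range.

## Robot

A 7-joint arm with a two-finger parallel gripper is mounted at the origin on the work surface. World frame = base frame: x ahead of the robot, y to its left, z up, the work surface at z = 0. Lengths are in mm, angles in rad, forces in N, time in s.
With the tool pointing down it reaches from about 400 to 850 mm from the base axis. Payload 4.4 kg.
Tool frame: the origin (TCP) lies between the finger pads; the fingertips stand 22 mm ahead of it and the grasp point (between the pads) lies 3 mm ahead of it; z points along the fingers, y is the line along which they close (so a half turn about z gives the same grasp; the last joint's range is limited). The gripper opens to 94 mm and grips with 3 to 60 N. Pads are 16 mm wide; open, the fingers measure 119 mm over their backs; the gripper's body (75 mm by 177 mm) begins 78 mm behind the grasp point.
Start: joints at [1.191, 0.628, 0.038, 1.517, -0.027, 0.996, -0.02], TCP at [200.668, -618.264, 205.878] pointing down, gripper open.
Joint ranges: [-3.06, 3.06], [-0.37, 2.12], [-1.25, 1.32], [0.18, 2.47], [-1.1, 4.24], [0.23, 1.98], [-2.94, 2.94]. Speed limits (rad/s): [2.57, 2.57, 3.14, 3.14, 3.14, 3.14, 3.14].

## Interface

Orientations are given as a unit quaternion [w, x, y, z].
In Python, from station import env gives the robot as it stands. The module is installed in compiled form; this text tells all that it offers.
- The arm moves only by the shell command python3 -m crank 'ROWS' [FORCE]. ROWS is JSON, a list of rows, each an object with "rot": the turn, a rotation vector about the tool's x, y, z in rad, a list of three; "slide": the shift along the tool's x, y, z in m, a list of three; "claw": the opening, from 0 (shut) to 1 (fully open). A call has 1 to 10 rows; each row shifts and turns the commanded pose from where the row before left it, along the tool's axes as they then stand; what a row does not reach is not made up. A row lasts 1/10 s, in which the tool goes at most 50 mm and 8.59 degrees, less where a joint would pass 70% of its speed; a pose out of reach is approached as far as the arm can. A call with a gripper value outside its range is refused whole. The fingers move at their own pace and stop on an object; FORCE is the grip in N (left out, the last holds). Time passes only in rows, so rows that do not move let the fingers close. It gives the time, the measured TCP pose, the force, the opening and the grip force at its end, in the units of the state.
- env.observe(): the state, without advancing time (a new reading comes with each control period).
- env.camera(name): name is "scene" or "top" or "wrist"; returns a dict with "image" (420x560x3 uint8, red, green, blue), "z_map" (420x560 float32, mm along the optical axis (not along the pixel's ray), 0 where there is no reading), "camera_matrix" (3x3 intrinsics, pixels), "dist" ([k1, k2, p1, p2, k3] as OpenCV has them; the pictures are not rectified), "origin" and "attitude" of the camera in the world; the wrist camera has in their place "hand_eye" (4x4, takes a point from camera to tool coordinates, whose origin is the TCP and whose axes are the flange's). Camera axes: x right, y up, looking along -z (the intrinsics and any distortion apply to the point x, -y, -z); pixel columns grow to the right and rows downward; lengths in mm; the calibration is good to about 2 mm. A picture is of the moment at which its call begins: read the wrist's pose just before it.
- env.close_job(): hands the job in; it is judged then, once.
Trained networks look in the newest picture that a camera, given by its name, has taken for a name from the list of things; names that differ only in an ending like _2 or _b are one class to them, and where a whole thing is asked for, a point or a joint stands for the part that bears it (a point fixed in the world has none). Each returns a list of dicts, best first, with "conf" (0 to 1); they miss things now and then, are a little off and sometimes report something else, mostly with a low value. They report only what shows in the picture. A call takes as long as a camera call. They do not tell look-alikes from the thing itself.
- env.spot_in(query, camera): "centre" ([x, y, z] in mm, in world coordinates, good to about 4 mm: the middle of the surface that is visible of it).
- env.masks_of(query, camera): "pixels" (420x560 bool, what is visible of it).
- env.place_of(query, camera): "centre" ([x, y, z] in mm, in world coordinates, good to about 4 mm: a listed point, or the origin of a listed thing).
The state is a dict: "time": time; "joint_positions": joint angles; "dq": joint speeds; "joint_efforts": joint torques, N m; "tool_pos": TCP position; "eef_rot": TCP orientation; "wrist_force": force on the tool from outside, world axes, zero at the start; "ft_torque": the same for the moment, N m; "finger_gap": opening from 0.0 (shut) to 1.0 (fully open); "gripper_force": force on a finger pad.
Only numpy, scipy, OpenCV 4.12 (cv2) and the standard library are available. Lean on these libraries where they do the work, as an engineer would, in place of code of your own. Each camera call takes 0.05 s, during which the arm holds its last target. There are 200 camera calls.

## Working session

There is one attempt and no reset: what is moved stays moved. The work goes in short steps, Python scripts to look and compute and a shell command to move; the robot and the scene stay as the last step left them, time stands still between calls to the robot, and variables do not carry over. Pictures are saved under pics/ and viewed, at most 10 in all, crops included, and the job is handed in when it is done.

```bash
mkdir -p pics; cat > h.py <<'E'
import numpy as np, cv2
from scipy.spatial.transform import Rotation as R
from station import env
def rq(q): return R.from_quat([q[1],q[2],q[3],q[0]])
def world(c,pix=None):
    z=c["z_map"]; K=np.array(c["camera_matrix"]); 
    v,u=np.nonzero(z>0) if pix is None else np.nonzero(pix&(z>0))
    p=cv2.undistortPoints(np.stack([u,v],1).astype(np.float64)[:,None],K,np.array(c["dist"]))[:,0]
    d=z[v,u]; P=np.stack([p[:,0]*d,-p[:,1]*d,-d],1)
    a=np.array(c["attitude"]); M=a if a.shape==(3,3) else rq(a).as_matrix()
    return P@M.T+np.array(c["origin"]),u,v
E
python3 - <<'E'
from h import *
ims=[]
for n in ("scene","top"):
    c=env.camera(n); cv2.imwrite(f"pics/{n}0.png",c["image"][:,:,::-1]); print(n,c["origin"],c["attitude"])
    for q in ("case","carrier","push_face","home","lip_edge","lid_hinge","compound_bar","spare_wheel","spanner","brush","tub","oil_can","jar"):
        print(n,q,[(np.round(d["centre"]).tolist(),round(d["conf"],2)) for d in env.place_of(q,n)])
s=env.observe(); print(s)
E
```

```text
scene [1536.53660218  476.49575857  797.38772641] [0.47225964 0.2582571  0.39378327 0.74512337]
scene case [([574.0, 164.0, 2.0], 0.56), ([501.0, -466.0, 2.0], 0.18)]
scene carrier [([326.0, 90.0, 4.0], 0.97), ([314.0, 291.0, -3.0], 0.7), ([576.0, 167.0, 6.0], 0.66), ([822.0, 192.0, 1.0], 0.61), ([502.0, -466.0, -0.0], 0.56), ([601.0, 391.0, -3.0], 0.32)]
scene push_face [([779.0, 212.0, 13.0], 0.96), ([528.0, 159.0, 23.0], 0.79), ([286.0, 335.0, 16.0], 0.64), ([341.0, 140.0, 19.0], 0.56)]
scene home [([656.0, 178.0, 5.0], 0.95)]
scene lip_edge [([586.0, 47.0, 303.0], 0.83), ([599.0, 390.0, -2.0], 0.19)]
scene lid_hinge [([581.0, 82.0, 86.0], 0.97)]
scene compound_bar [([566.0, -26.0, -6.0], 0.82)]
scene spare_wheel [([600.0, 391.0, -0.0], 0.66)]
scene spanner [([436.0, 354.0, -1.0], 0.66)]
scene brush [([666.0, -423.0, 1.0], 0.54)]
scene tub [([502.0, -469.0, 1.0], 0.96), ([598.0, 391.0, -1.0], 0.73)]
scene oil_can [([699.0, -344.0, 3.0], 0.86)]
scene jar [([564.0, 528.0, 2.0], 0.97)]
top [ 350.62246859   36.32797478 1350.20677599] [-0.70050945 -0.05705616  0.05668618  0.70909645]
t
[... 830 characters left out ...]
 0.03850792,  1.51740006, -0.02701962,
        0.9963137 , -0.0200044 ]), 'dq': array([ 1.62242233e-03,  1.68609542e-04,  1.63954154e-03, -4.27713416e-04,
       -1.56032412e-03,  1.03886350e-03,  9.44235369e-05]), 'joint_efforts': array([ 1.03518010e-03, -5.49583161e+01,  1.14334948e+00, -1.86941564e+01,
       -5.23868878e-02,  1.57372135e-02,  1.82099762e-05]), 'tool_pos': array([ 200.68614961, -618.25326552,  205.88104831]), 'eef_rot': array([-3.64275284e-06,  9.87717986e-01,  1.56247171e-01,  2.38930818e-05]), 'wrist_force': array([ 0.19401772, -0.42260546,  0.47524298]), 'ft_torque': array([-0.03294567, -0.0153887 , -0.02639207]), 'gripper_force': 0.0, 'finger_gap': 0.9990407716259252}
```

```bash
python3 -c "
import cv2,numpy as np
a=cv2.imread('pics/scene0.png');b=cv2.imread('pics/top0.png');cv2.imwrite('pics/both0.png',cv2.resize(np.vstack([a,b]),(400,600)))"
```

```text
(no output)
```

View pics/scene0.png

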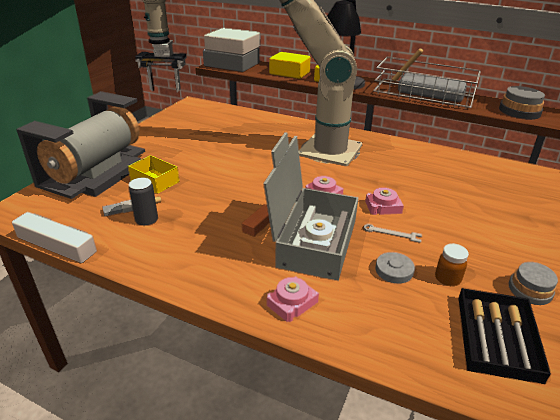

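View pics/top0.png

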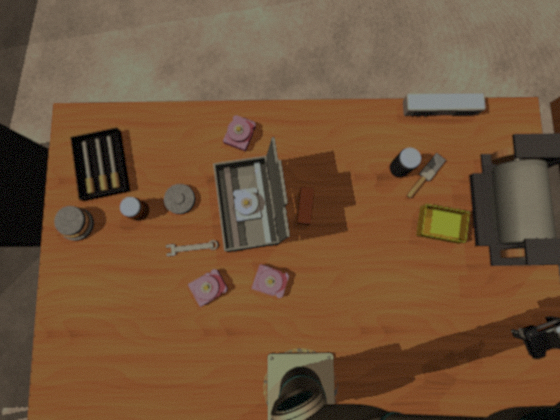

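The scene view shows the case at about (315,230), with its lid up and leaning towards the robot's right. The pale-wheel carrier inside is at (320,230). The pink look-alikes are at (292,295), (325,185) and (385,200), all outside the case. I'll refine the case pose from depth next.

```bash
python3 - <<'E'
from h import *
for n in ("top","scene"):
    c=env.camera(n); P,u,v=world(c)
    m=(abs(P[:,0]-575)<190)&(abs(P[:,1]-150)<150)
    P=P[m]
    rim=P[(abs(P[:,2]-85)<5)]
    r=cv2.minAreaRect(rim[:,:2].astype(np.float32)); print(n,"rim",len(rim),r,np.median(rim[:,2]))
    lid=P[(P[:,2]>110)&(P[:,1]<110)&(P[:,1]>0)&(abs(P[:,0]-585)<140)]
    # plane fit
    if len(lid)>50:
        for _ in range(3):
            ce=np.median(lid,0); w=np.linalg.svd(lid-ce,full_matrices=False)[2][2]; d=(lid-ce)@w; lid=lid[abs(d)<6]
        print("lid",len(lid),ce,w,lid.min(0),lid.max(0))
    # wheel top
    wt=P[(abs(P[:,2]-63)<7)&(P[:,1]>110)&(P[:,1]<215)]
    print("wheel/z~63",len(wt),np.median(wt,0))
    h=np.array([.99,.125,0])
    for q in("carrier","push_face","lip_edge","case"):
        print(q,[(np.round(d["centre"],1).tolist(),round(d["conf"],2)) for d in env.place_of(q,n) if np.hypot(d["centre"][0]-572,d["centre"][1]-120)<100])
    for d in env.masks_of("carrier",n):
        Q,_,_=world(c,d["pixels"])
        ce=np.median(Q,0)
        if np.hypot(ce[0]-575,ce[1]-165)<40:
            t=Q[Q[:,2]>58]; print("mask",len(Q),len(t),t.mean(0),cv2.minEnclosingCircle(t[:,:2].astype(np.float32)))
E
```

```text
top rim 462 ((572.117431640625, 165.01254272460938), (281.01959228515625, 171.22935485839844), 8.015039443969727) 84.49570138452759
lid 1104 [581.06353075  59.35953263 224.84754285] [ 0.13775163 -0.97714908 -0.16187702] [446.22010985  32.66051231 110.24592169] [723.93089933  94.63461406 302.45124979]
wheel/z~63 350 [577.83984577 165.20937184  59.25483242]
carrier [([574.6, 167.7, 6.7], 0.89)]
push_face [([523.6, 162.4, 24.7], 0.77)]
lip_edge [([586.5, 51.4, 299.2], 0.85), ([583.9, 82.0, 87.5], 0.67), ([575.4, 165.1, 7.9], 0.39)]
case [([571.3, 172.0, -0.5], 0.63)]
mask 759 198 [573.87651862 165.7857713   60.98235367] ((574.2479858398438, 165.37416076660156), 36.842628479003906)
scene rim 566 ((574.7703857421875, 161.7373504638672), (285.92413330078125, 176.1513214111328), 8.020336151123047) 83.94836099267985
lid 2145 [608.51856119  64.07705664 201.86603818] [-0.13449835  0.97909711  0.15257468] [448.21881093  30.4834634  110.11587192] [724.95335447  95.81362073 300.22045838]
wheel/z~63 582 [586.1165811  165.5683934   59.64711826]
carrier [([574.4, 165.2, 4.5], 0.84), ([527.1, 159.6, 18.9], 0.5)]
push_face [([526.4, 161.2, 20.2], 0.96)]
lip_edge [([585.9, 49.9, 301.3], 0.55)]
case [([572.9, 165.6, 0.7], 0.62)]
mask 879 128 [587.0909898  166.22641656  61.35785687] ((627.4830322265625, 187.4379425048828), 85.6602783203125)
```

```bash
R='x'; python3 -m crank '[{"rot":[0,0,0],"slide":[0.033,-0.028,-0.006],"claw":0.0},{"rot":[0,0,0],"slide":[0.033,-0.028,-0.006],"claw":0.0},{"rot":[0,0,0],"slide":[0.033,-0.028,-0.006],"claw":0.0},{"rot":[0,0,0],"slide":[0.033,-0.028,-0.006],"claw":0.0},{"rot":[0,0,0],"slide":[0.033,-0.028,-0.006],"claw":0.0},{"rot":[0,0,0],"slide":[0.033,-0.028,-0.006],"claw":0.0},{"rot":[0,0,0],"slide":[0.033,-0.028,-0.006],"claw":0.0},{"rot":[0,0,0],"slide":[0.033,-0.028,-0.006],"claw":0.0},{"rot":[0,0,0],"slide":[0.033,-0.028,-0.006],"claw":0.0},{"rot":[0,0,0],"slide":[0.033,-0.028,-0.006],"claw":0.0}]' 40
python3 -m crank '[{"rot":[0,0,0],"slide":[0.0124,-0.038,0],"claw":0.0},{"rot":[0,0,0],"slide":[0.0124,-0.038,0],"claw":0.0},{"rot":[0,0,0],"slide":[0.0124,-0.038,0],"claw":0.0},{"rot":[0,0,0],"slide":[0.0124,-0.038,0],"claw":0.0},{"rot":[0,0,0],"slide":[0.0124,-0.038,0],"claw":0.0},{"rot":[0,0,0],"slide":[0.0124,-0.038,0],"claw":0.0},{"rot":[0,0,0],"slide":[0.0124,-0.038,0],"claw":0.0},{"rot":[0,0,0],"slide":[0.0124,-0.038,0],"claw":0.0},{"rot":[0,0,0],"slide":[0.0124,-0.038,0],"claw":0.0},{"rot":[0,0,0],"slide":[0.0124,-0.038,0],"claw":0.0}]'
python3 -m crank '[{"rot":[0,0,-0.14],"slide":[0,0,0],"claw":0.0},{"rot":[0,0,-0.14],"slide":[0,0,0],"claw":0.0},{"rot":[0,0,-0.14],"slide":[0,0,0],"claw":0.0},{"rot":[0,0,-0.14],"slide":[0,0,0],"claw":0.0},{"rot":[0,0,-0.14],"slide":[0,0,0],"claw":0.0},{"rot":[0,0,-0.14],"slide":[0,0,0],"claw":0.0},{"rot":[0,0,-0.14],"slide":[0,0,0],"claw":0.0},{"rot":[0,0,-0.14],"slide":[0,0,0],"claw":0.0},{"rot":[0,0,-0.14],"slide":[0,0,0],"claw":0.0},{"rot":[0,0,-0.14],"slide":[0,0,0],"claw":0.0}]'
cat >> h.py <<'E'
C=np.array([572.1,165.,0]); YAW=np.radians(8.0)
EY=np.array([np.cos(YAW),np.sin(YAW),0]); EX=np.array([np.sin(YAW),-np.cos(YAW),0]); EZ=np.array([0,0,1.])
B=np.stack([EX,EY,EZ],1)
def case(p): return B.T@(np.array(p)-C)
def go(p,s=None):
    "tool-axis slide (m) to reach case point p"
    s=s or env.observe(); M=rq(s["eef_rot"]).as_matrix()
    return M.T@(C+B@np.array(p,float)-s["tool_pos"])/1000
E
python3 - <<'E'
from h import *
s=env.observe(); print(s["time"],s["tool_pos"],case(s["tool_pos"]),s["finger_gap"],np.round(s["joint_positions"],2))
M=rq(s["eef_rot"]).as_matrix(); print(np.round(B.T@M,3)); print(go([0,-80,150]))
E
```

```text
time: 3.0
tool_pos: [428.9, -248.5, 266.4]
eef_rot: [0.0, 0.988, 0.156, 0.0]
wrist_force: [1.1, -0.6, 0.2]
finger_gap: 0.187
gripper_force: 0.0
time: 4.0
tool_pos: [428.7, 151.2, 266.2]
eef_rot: [0.0, 0.988, 0.156, 0.0]
wrist_force: [1.0, 0.5, -1.0]
finger_gap: 0.004
gripper_force: 0.0
time: 5.0
tool_pos: [428.9, 149.6, 266.1]
eef_rot: [0.0, 0.653, 0.758, 0.0]
wrist_force: [0.8, 0.2, -0.7]
finger_gap: 0.007
gripper_force: 0.0
5.0 [428.87852301 149.58373874 266.06376411] [  -4.66634582 -143.97318431  266.06376411] 0.0071469383873979594 [-0.    0.3  -0.51  1.94  0.18  0.94 -0.46]
[[-1.    -0.009  0.   ]
 [-0.009  1.     0.   ]
 [-0.     0.    -1.   ]]
[-0.00523025  0.06387323  0.11609477]
```

```bash
python3 -m crank '[{"rot":[0,0,0.009],"slide":[-0.0013,0.016,0],"claw":0},{"rot":[0,0,0],"slide":[-0.0013,0.016,0],"claw":0},{"rot":[0,0,0],"slide":[-0.0013,0.016,0],"claw":0},{"rot":[0,0,0],"slide":[-0.0013,0.016,0.01],"claw":0},{"rot":[0,0,0],"slide":[0,0,0.035],"claw":0},{"rot":[0,0,0],"slide":[0,0,0.035],"claw":0},{"rot":[0,0,0],"slide":[0,0,0.035],"claw":0},{"rot":[0,0,0],"slide":[0,0,0],"claw":0}]'
python3 - <<'E'
from h import *
c=env.camera("wrist"); cv2.imwrite("pics/w1.png",c["image"][:,:,::-1])
s=env.observe(); print(case(s["tool_pos"]),s["wrist_force"]); print(go([0,-80,36]))
E
```

```text
time: 5.8
tool_pos: [489.9, 151.7, 147.5]
eef_rot: [-0.002, 0.658, 0.753, -0.004]
wrist_force: [-0.3, -0.6, 0.3]
finger_gap: 0.005
gripper_force: 0.0
[  1.00973473 -81.41953045 149.76230576] [ 0.34033991 -0.1762034   0.65714808]
[0.00110489 0.00187045 0.1137549 ]
```

View pics/w1.png

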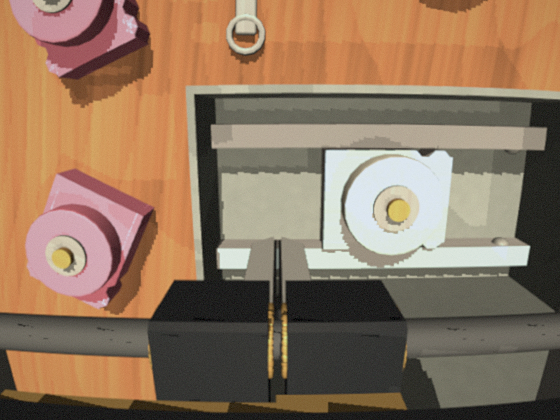

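The wrist view shows the carrier at (390,200), between its rails. The balls are ahead of it at about (505,150) and (500,240), and the channel behind it at (270,200) is clear. The closed fingers are above that channel, so I'm going down now.

```bash
python3 -m crank '[{"rot":[0,0,0],"slide":[0.001,0.001,0.025],"claw":0},{"rot":[0,0,0],"slide":[0,0.001,0.025],"claw":0},{"rot":[0,0,0],"slide":[0,0,0.025],"claw":0},{"rot":[0,0,0],"slide":[0,0,0.02],"claw":0},{"rot":[0,0,0],"slide":[0,0,0.018],"claw":0},{"rot":[0,0,0],"slide":[0,0,0],"claw":0},{"rot":[0,0,0],"slide":[0,0,0],"claw":0}]'
python3 - <<'E'
from h import *
s=env.observe(); print(case(s["tool_pos"]),s["wrist_force"]); print(go([0,-65,36]), np.round(B.T@rq(s["eef_rot"]).as_matrix(),3))
E
```

```text
time: 6.55
tool_pos: [496.1, 155.0, 39.5]
eef_rot: [0.001, 0.658, 0.753, 0.001]
wrist_force: [0.6, -0.1, 0.6]
finger_gap: 0.006
gripper_force: 0.0
[ -0.69553749 -76.61016725  39.47030431] [ 0.61743734 -0.08734008  0.55750898]
[-0.00063018  0.01160513  0.00349951] [[-1.     0.006 -0.   ]
 [ 0.006  1.     0.003]
 [ 0.     0.003 -1.   ]]
```

```bash
python3 -m crank '[{"rot":[0,0,0],"slide":[0,0.01,0],"claw":0},{"rot":[0,0,0],"slide":[0,0.01,0],"claw":0},{"rot":[0,0,0],"slide":[0,0.01,0],"claw":0},{"rot":[0,0,0],"slide":[0,0.01,0],"claw":0},{"rot":[0,0,0],"slide":[0,0.01,0],"claw":0},{"rot":[0,0,0],"slide":[0,0.01,0],"claw":0},{"rot":[0,0,0],"slide":[0,0.008,0],"claw":0},{"rot":[0,0,0],"slide":[0,0.008,0],"claw":0},{"rot":[0,0,0],"slide":[0,0.005,0],"claw":0},{"rot":[0,0,0],"slide":[0,0.005,0],"claw":0}]'
python3 -m crank '[{"rot":[0,0,0],"slide":[0,0.004,0],"claw":0},{"rot":[0,0,0],"slide":[0,0.004,0],"claw":0},{"rot":[0,0,0],"slide":[0,0.003,0],"claw":0},{"rot":[0,0,0],"slide":[0,0,0],"claw":0}]'
python3 - <<'E'
from h import *
s=env.observe(); print(s["time"],case(s["tool_pos"]),B.T@s["wrist_force"])
for n in("top","scene"):
    c=env.camera(n)
    for d in env.place_of("carrier",n)+env.place_of("push_face",n): 
        x=case(d["centre"])
        if np.hypot(*x[:2])<150: print(n,x,d["conf"])
E
```

```text
time: 7.55
tool_pos: [580.1, 165.9, 37.8]
eef_rot: [-0.0, 0.658, 0.753, -0.0]
wrist_force: [-1.8, 0.7, 0.3]
finger_gap: 0.008
gripper_force: 0.7
time: 7.95
tool_pos: [586.5, 166.5, 37.4]
eef_rot: [-0.002, 0.658, 0.753, -0.004]
wrist_force: [-7.7, -1.6, 5.8]
finger_gap: 0.003
gripper_force: 4.4
7.95 [ 0.47771319 14.52066676 37.37980694] [ 0.46084708 -7.87148878  5.75280221]
scene [ 2.34026332 65.51185517  5.9       ] 0.59
scene [-1.92753936 14.30750125 22.7       ] 0.83
```

```bash
python3 -m crank '[{"rot":[0,0,0],"slide":[0,0.002,0],"claw":0},{"rot":[0,0,0],"slide":[0,0.002,0],"claw":0},{"rot":[0,0,0],"slide":[0,0.002,0],"claw":0},{"rot":[0,0,0],"slide":[0,0,0],"claw":0}]'
python3 - <<'E'
from h import *
s=env.observe(); print(s["time"],case(s["tool_pos"]),B.T@s["wrist_force"])
E
```

```text
time: 8.65
tool_pos: [595.8, 167.8, 37.5]
eef_rot: [-0.0, 0.658, 0.753, -0.001]
wrist_force: [-3.5, -0.3, -0.9]
finger_gap: 0.008
gripper_force: 1.6
8.65 [ 0.48818919 23.89295785 37.45395314] [-0.209041   -3.49557058 -0.94151125]
```

```bash
python3 -m crank '[{"rot":[0,0,0],"slide":[0,0.002,0],"claw":0},{"rot":[0,0,0],"slide":[0,0.002,0],"claw":0},{"rot":[0,0,0],"slide":[0,0,0],"claw":0}]'
python3 - <<'E'
from h import *
s=env.observe(); print(s["time"],case(s["tool_pos"]),B.T@s["wrist_force"])
E
```

```text
time: 8.95
tool_pos: [602.8, 169.3, 38.4]
eef_rot: [0.001, 0.658, 0.753, 0.002]
wrist_force: [-0.2, 0.1, 0.3]
finger_gap: 0.006
gripper_force: 0.0
8.95 [ 0.0574874  31.03026977 38.38752271] [-0.12178131 -0.14909609  0.28117099]
```

```bash
python3 -m crank '[{"rot":[0,0,0],"slide":[0,0.002,0],"claw":0},{"rot":[0,0,0],"slide":[0,0.001,0],"claw":0},{"rot":[0,0,0],"slide":[0,0,0],"claw":0}]'
python3 - <<'E'
from h import *
s=env.observe(); print(s["time"],case(s["tool_pos"]),B.T@s["wrist_force"])
for n in("top","scene"):
    c=env.camera(n)
    for d in env.place_of("carrier",n)+env.place_of("push_face",n): 
        x=case(d["centre"])
        if np.hypot(*x[:2])<150: print(n,x,d["conf"])
    for d in env.masks_of("carrier",n):
        Q,_,_=world(c,d["pixels"]); Q=(Q-C)@B
        if np.hypot(*np.median(Q,0)[:2])<120:
            t=Q[(Q[:,2]>57)&(Q[:,2]<70)]; print("mask",len(Q),t.mean(0),t.min(0),t.max(0))
E
```

```text
time: 9.25
tool_pos: [604.4, 169.3, 38.1]
eef_rot: [0.0, 0.658, 0.753, 0.0]
wrist_force: [-0.8, -0.9, 0.8]
finger_gap: 0.006
gripper_force: 0.0
9.25 [ 0.26428458 32.57954506 38.06578394] [ 0.74365931 -0.89689733  0.84728389]
scene [ 2.42056129 86.20203526  5.2       ] 0.92
scene [-2.05921231 34.92648915 19.3       ] 0.59
scene [84.05128013 -1.91632686 84.1       ] 0.58
mask 350 [ 0.45118955 84.41149336 59.76062753] [-32.75834519  51.61991254  57.00010966] [ 38.21283539 105.25624052  67.84575375]
```

The scene camera puts the carrier at y≈86 mm and the wheel centre at 84.4 mm, so it is home. Next I back off, rise and turn towards the lid.

```bash
python3 -m crank '[{"rot":[0,0,0],"slide":[0,-0.01,0],"claw":0},{"rot":[0,0,0],"slide":[0,-0.015,0],"claw":0},{"rot":[0,0,0],"slide":[0,0,-0.03],"claw":0},{"rot":[0,0,0],"slide":[0,0,-0.04],"claw":0},{"rot":[0,0,0],"slide":[0,0,-0.04],"claw":0},{"rot":[0,0,0],"slide":[0,0,-0.04],"claw":0},{"rot":[0,0,0],"slide":[0.02,0,-0.03],"claw":0},{"rot":[0,0,0],"slide":[0.04,0,-0.02],"claw":0},{"rot":[0,0,0],"slide":[0.03,0,-0.02],"claw":0},{"rot":[0,0,0],"slide":[0.02,0,0],"claw":0}]'
python3 -m crank '[{"rot":[0,0,0.14],"slide":[0,0,0],"claw":0.53},{"rot":[0,0,0.14],"slide":[0,0,0],"claw":0.53},{"rot":[0,0,0.14],"slide":[0,0,0],"claw":0.53},{"rot":[0,0,0.14],"slide":[0,0,0],"claw":0.53},{"rot":[0,0,0.14],"slide":[0,0,0],"claw":0.53},{"rot":[0,0,0.14],"slide":[0,0,0],"claw":0.53},{"rot":[0,0,0.14],"slide":[0,0,0],"claw":0.53},{"rot":[0,0,0.14],"slide":[0,0,0],"claw":0.53},{"rot":[0,0,0.14],"slide":[0,0,0],"claw":0.53},{"rot":[0,0,0.14],"slide":[0,0,0],"claw":0.53}]'
python3 - <<'E'
from h import *
s=env.observe(); print(s["time"],case(s["tool_pos"]),s["finger_gap"],np.round(s["joint_positions"],2)); print(np.round(B.T@rq(s["eef_rot"]).as_matrix(),3))
c=env.camera("wrist"); cv2.imwrite("pics/w2.png",c["image"][:,:,::-1])
E
```

```text
time: 10.65
tool_pos: [563.9, 278.7, 261.2]
eef_rot: [0.0, 0.657, 0.754, 0.003]
wrist_force: [-0.4, 0.1, 0.1]
finger_gap: 0.003
gripper_force: 0.0
time: 11.65
tool_pos: [563.3, 274.5, 257.6]
eef_rot: [0.0, 0.989, 0.149, -0.0]
wrist_force: [-0.5, -0.4, -0.1]
finger_gap: 0.531
gripper_force: 0.0
11.65 [-109.68744711    6.53837935  257.57792438] 0.5305135437720089 [-0.44  0.55 -0.1   1.52  0.06  1.08 -1.82]
[[-0.159  0.987  0.   ]
 [ 0.987  0.159 -0.001]
 [-0.001  0.    -1.   ]]
```

View pics/w2.png

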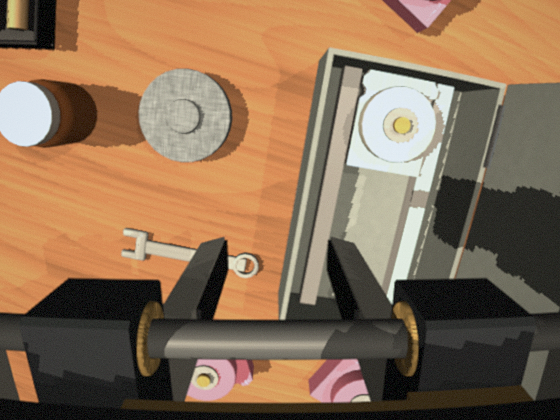

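The wrist view shows the carrier at (400,125), hard against the end wall, so it is home. The lid is upright on the right at (530,200). I'll try the tilt in free air.

```bash
python3 -m crank '[{"rot":[0,0,0.08],"slide":[0,0,0],"claw":0.53},{"rot":[0,0,0.08],"slide":[0,0,0],"claw":0.53},{"rot":[-0.12,0,0],"slide":[0,0,0],"claw":0.53},{"rot":[-0.12,0,0],"slide":[0,0,0],"claw":0.53},{"rot":[-0.12,0,0],"slide":[0,0,0],"claw":0.53},{"rot":[-0.12,0,0],"slide":[0,0,0],"claw":0.53},{"rot":[-0.12,0,0],"slide":[0,0,0],"claw":0.53},{"rot":[-0.12,0,0],"slide":[0,0,0],"claw":0.53},{"rot":[-0.12,0,0],"slide":[0,0,0],"claw":0.53},{"rot":[0,0,0],"slide":[0,0,0],"claw":0.53}]'
python3 - <<'E'
from h import *
s=env.observe(); print(s["time"],case(s["tool_pos"]),s["finger_gap"],np.round(s["joint_positions"],2)); print(np.round(B.T@rq(s["eef_rot"]).as_matrix(),3))
E
```

```text
time: 12.7
tool_pos: [561.0, 278.3, 252.3]
eef_rot: [0.408, 0.91, 0.072, 0.027]
wrist_force: [0.3, 0.3, -0.9]
finger_gap: 0.531
gripper_force: 0.0
12.7 [-113.7846813     4.79437449  252.29240575] 0.5308677272070441 [-0.95  0.89  0.2   1.22  0.49  1.6  -2.32]
[[-0.013  0.665  0.746]
 [ 1.     0.016  0.003]
 [-0.01   0.746 -0.666]]
```

```bash
python3 -m crank '[{"rot":[0,0,0],"slide":[0,-0.021,0.0187],"claw":0.53},{"rot":[0,0,0],"slide":[0,-0.021,0.0187],"claw":0.53},{"rot":[0,0,0],"slide":[0,-0.021,0.0187],"claw":0.53},{"rot":[0,0,0],"slide":[0,-0.021,0.0187],"claw":0.53},{"rot":[0,0,0],"slide":[0,-0.021,0.0187],"claw":0.53},{"rot":[0,0,0],"slide":[0,0,0],"claw":0.53}]'
python3 - <<'E'
from h import *
s=env.observe(); print(s["time"],case(s["tool_pos"]),s["wrist_force"],np.round(s["joint_positions"],2)); print(np.round(B.T@rq(s["eef_rot"]).as_matrix(),3))
E
```

```text
time: 13.3
tool_pos: [562.8, 273.1, 115.0]
eef_rot: [0.407, 0.911, 0.067, 0.027]
wrist_force: [0.3, -0.1, 0.3]
finger_gap: 0.531
gripper_force: 0.0
13.3 [-108.30683842    5.80004992  114.96158684] [ 0.33835716 -0.10018558  0.29898721] [-0.93  1.04  0.18  1.29  0.48  1.41 -2.45]
[[-0.004  0.667  0.745]
 [ 1.     0.007 -0.001]
 [-0.006  0.745 -0.667]]
```

```bash
python3 -m crank '[{"rot":[0,0,0],"slide":[0,0.0305,-0.0274],"claw":0.53},{"rot":[0,0,0],"slide":[0,0.0305,-0.0274],"claw":0.53},{"rot":[0,0,0],"slide":[0,0.0305,-0.0274],"claw":0.53},{"rot":[0,0,0],"slide":[0,0.0305,-0.0274],"claw":0.53},{"rot":[0,0,0],"slide":[0,0.0305,-0.0274],"claw":0.53},{"rot":[0,0,0],"slide":[0,0.0305,-0.0274],"claw":0.53}]'
python3 -m crank '[{"rot":[0.12,0,0],"slide":[0,0,0],"claw":0.53},{"rot":[0.12,0,0],"slide":[0,0,0],"claw":0.53},{"rot":[0.12,0,0],"slide":[0,0,0],"claw":0.53},{"rot":[0.12,0,0],"slide":[0,0,0],"claw":0.53},{"rot":[0.12,0,0],"slide":[0,0,0],"claw":0.53},{"rot":[0.12,0,0],"slide":[0,0,0],"claw":0.53},{"rot":[0.12,0,0],"slide":[0,0,0],"claw":0.53},{"rot":[0,0,0],"slide":[0,0,0],"claw":0.53}]'
python3 - <<'E'
from h import *
s=env.observe(); print(s["time"],case(s["tool_pos"]),np.round(s["joint_positions"],2)); print(np.round(B.T@rq(s["eef_rot"]).as_matrix(),3),go([121,0,365]))
E
```

```text
time: 13.9
tool_pos: [564.3, 274.1, 367.8]
eef_rot: [0.405, 0.911, 0.065, 0.03]
wrist_force: [0.3, -0.4, -0.1]
finger_gap: 0.533
gripper_force: 0.0
time: 14.7
tool_pos: [566.8, 267.8, 367.5]
eef_rot: [0.0, 0.998, 0.067, 0.003]
wrist_force: [0.1, -2.1, 1.0]
finger_gap: 0.53
gripper_force: 0.0
14.7 [-102.57769042    9.03063461  367.51494178] [-0.49  0.47  0.01  1.34 -0.    1.32 -1.92]
[[ 0.005  1.     0.001]
 [ 1.    -0.005  0.006]
 [ 0.006  0.001 -1.   ]] [-0.00785753  0.22362064  0.00263282]
```

```bash
python3 -m crank '[{"rot":[0,0,0],"slide":[-0.004,0.037,0],"claw":0.53},{"rot":[0,0,0],"slide":[-0.004,0.037,0],"claw":0.53},{"rot":[0,0,0],"slide":[0,0.037,0],"claw":0.53},{"rot":[0,0,0],"slide":[0,0.037,0],"claw":0.53},{"rot":[0,0,0],"slide":[0,0.038,0],"claw":0.53},{"rot":[0,0,0],"slide":[0,0.037,0],"claw":0.53},{"rot":[0,0,0],"slide":[0,0,0],"claw":0.53},{"rot":[0,0,0],"slide":[0,0,0],"claw":0.53}]'
python3 - <<'E'
from h import *
s=env.observe(); print(s["time"],case(s["tool_pos"]),np.round(s["joint_positions"],2)); print(np.round(B.T@rq(s["eef_rot"]).as_matrix(),3),go([121,0,292]))
c=env.camera("wrist"); cv2.imwrite("pics/w3.png",c["image"][:,:,::-1])
for d in env.place_of("lip_edge","wrist"): print(case(d["centre"]),d["conf"])
H=np.array(c["hand_eye"]); s=env.observe(); M=rq(s["eef_rot"]).as_matrix()
c["attitude"]=M@H[:3,:3]; c["origin"]=s["tool_pos"]+M@H[:3,3]
P,u,v=world(c); P=(P-C)@B
l=P[(P[:,2]>200)&(P[:,2]<310)&(abs(P[:,0]-118)<40)&(abs(P[:,1])<55)]
print(len(l)); 
for z in range(200,310,10):
    q=l[abs(l[:,2]-z)<5]; 
    if len(q): print(z,len(q),q[:,0].min(),np.median(q[:,0]),q[:,0].max())
E
```

```text
time: 15.5
tool_pos: [588.3, 53.9, 364.2]
eef_rot: [0.0, 0.997, 0.072, 0.0]
wrist_force: [-0.2, -0.2, 0.5]
finger_gap: 0.532
gripper_force: 0.0
15.5 [112.23032188   0.608914   364.224843  ] [-0.17  0.41  0.05  1.45 -0.02  1.28 -1.55]
[[-0.005  1.     0.001]
 [ 1.     0.005  0.001]
 [ 0.001  0.001 -1.   ]] [-0.00070448  0.00870536  0.07223175]
[ 1.16291734e+02 -2.87478938e-01  2.98500000e+02] 0.62
4250
200 96 99.71615326464496 99.83796515355233 99.9105121468601
210 153 100.8142520516014 100.99130371236573 102.14023966300307
220 210 101.87263097106339 102.92219583765882 103.25020023927921
230 170 103.80487018601386 104.12591701422781 105.15419919281095
240 217 104.76697930869203 105.73231735562912 106.49539383775225
250 263 106.45665455916883 107.12842186911305 108.08514075435994
260 248 107.9086722413053 108.75547395165465 109.62794002400426
270 275 109.26414351068078 110.19438287793238 111.07116995521753
280 319 110.72930863769771 111.66505917433336 112.71342146817977
290 369 112.10665599098616 113.14706124545064 114.11627082729393
300 1930 113.66390997691127 117.9693958007465 122.28260948483857
```

View pics/w3.png

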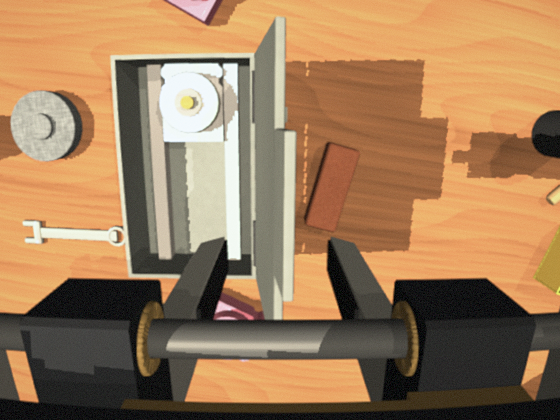

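The wrist view shows the lip's top edge at (288,220), midway between the fingers at (210,260) and (345,260). The carrier is still home at (190,100). I'll lower the fingers over the lip.

```bash
python3 -m crank '[{"rot":[0,0,0],"slide":[0,0.006,0.01],"claw":0.53},{"rot":[0,0,0],"slide":[0,0,0.02],"claw":0.53},{"rot":[0,0,0],"slide":[0,0,0.02],"claw":0.53},{"rot":[0,0,0],"slide":[0,0,0.02],"claw":0.53},{"rot":[0,0,0],"slide":[0,0,0],"claw":0.53},{"rot":[0,0,0],"slide":[0,0,0],"claw":0.53}]'
cat >> h.py <<'E'
from math import sin,cos
HX,HZ=82.5,86.5; W=25.
def pose(th):
    f=(1.72-th)/1.72; phi=0.85*max(f,0); d=30-14*min(max(f,0),1)
    z=np.array([sin(phi),0,-cos(phi)]); y=np.array([cos(phi),0,sin(phi)])
    lip=np.array([HX-215*cos(th),0,HZ+215*sin(th)])
    return lip-(22-d)*z+W*y, np.stack([[0,1.,0],y,z],1)
def plan(ths,p=None,M=None):
    s=env.observe(); p=case(s["tool_pos"]) if p is None else p; M=B.T@rq(s["eef_rot"]).as_matrix() if M is None else M
    print(s["time"],"tcp",np.round(p,1),"F",np.round(B.T@s["wrist_force"],1),"path",[np.round(pose(ths[0])[0],1)])
    for t in ths:
        q,N=pose(t); print(round(t,3),np.round(R.from_matrix(M.T@N).as_rotvec(),3).tolist(),np.round(M.T@(q-p)/1000,4).tolist()); p,M=q,N
E
python3 - <<'E'
from h import *
plan(np.arange(1.60,1.1,-.05))
E
```

```text
time: 16.2
tool_pos: [589.2, 48.3, 293.2]
eef_rot: [0.0, 0.997, 0.073, -0.0]
wrist_force: [1.3, -0.7, -0.3]
finger_gap: 0.53
gripper_force: 0.0
16.2 tcp [118.    0.6 293.2] F [ 0.9  1.2 -0.3] path [array([114.2,   0. , 295.9])]
1.6 [-0.059, 0.001, 0.006] [-0.0006, -0.0038, -0.0027]
1.55 [-0.025, 0.0, 0.0] [0.0, -0.0106, -0.0017]
1.5 [-0.025, 0.0, 0.0] [0.0, -0.0106, -0.0014]
1.45 [-0.025, 0.0, 0.0] [0.0, -0.0106, -0.0012]
1.4 [-0.025, 0.0, 0.0] [0.0, -0.0106, -0.0009]
1.35 [-0.025, 0.0, 0.0] [0.0, -0.0106, -0.0006]
1.3 [-0.025, 0.0, 0.0] [0.0, -0.0106, -0.0003]
1.25 [-0.025, 0.0, 0.0] [0.0, -0.0106, -0.0001]
1.2 [-0.025, 0.0, 0.0] [0.0, -0.0106, 0.0002]
1.15 [-0.025, 0.0, 0.0] [0.0, -0.0106, 0.0005]
```

```bash
python3 -m crank '[{"rot":[-0.06,0,0],"slide":[-0.0006,-0.004,-0.003],"claw":0.53},{"rot":[-0.025,0,0],"slide":[0,-0.0106,-0.0017],"claw":0.53},{"rot":[-0.025,0,0],"slide":[0,-0.0106,-0.0014],"claw":0.53},{"rot":[-0.025,0,0],"slide":[0,-0.0106,-0.0012],"claw":0.53},{"rot":[-0.025,0,0],"slide":[0,-0.0106,-0.0009],"claw":0.53},{"rot":[-0.025,0,0],"slide":[0,-0.0106,-0.0006],"claw":0.53}]'
python3 - <<'E'
from h import *
plan(np.arange(1.30,0.8,-.05))
env.camera("scene")
for d in env.place_of("lip_edge","scene"): print(case(d["centre"]),d["conf"])
E
```

```text
time: 16.8
tool_pos: [581.2, 105.3, 297.9]
eef_rot: [0.092, 0.993, 0.072, 0.008]
wrist_force: [0.4, -0.6, 0.2]
finger_gap: 0.529
gripper_force: 0.0
16.8 tcp [ 60.4   0.8 297.9] F [0.6 0.4 0.2] path [array([ 50.4,   0. , 294.3])]
1.3 [-0.022, -0.004, 0.005] [-0.0007, -0.0105, 0.0016]
1.25 [-0.025, 0.0, 0.0] [0.0, -0.0106, -0.0001]
1.2 [-0.025, 0.0, 0.0] [0.0, -0.0106, 0.0002]
1.15 [-0.025, 0.0, 0.0] [0.0, -0.0106, 0.0005]
1.1 [-0.025, 0.0, 0.0] [0.0, -0.0105, 0.0007]
1.05 [-0.025, 0.0, 0.0] [0.0, -0.0105, 0.001]
1.0 [-0.025, 0.0, 0.0] [0.0, -0.0105, 0.0013]
0.95 [-0.025, 0.0, 0.0] [0.0, -0.0104, 0.0015]
0.9 [-0.025, 0.0, 0.0] [0.0, -0.0103, 0.0018]
0.85 [-0.025, 0.0, 0.0] [0.0, -0.0103, 0.0021]
[115.80944488  -5.87473205 300.1       ] 0.92
```

```bash
python3 - <<'E'
from h import *
c=env.camera("scene"); im=c["image"][80:330,180:420,::-1]; cv2.imwrite("pics/s4.png",cv2.resize(im,None,fx=2.3,fy=2.3,interpolation=2))
P,u,v=world(c); P=(P-C)@B
l=P[(P[:,2]>110)&(P[:,2]<230)&(P[:,0]>-20)&(P[:,0]<130)&(abs(P[:,1]-90)<40)]
a=np.polyfit(l[:,2],l[:,0],1); print(len(l),a, "theta",np.pi/2+np.arctan(a[0]))
E
```

```text
486 [ 0.14577047 73.91255201] theta 1.715547270901019
```

View pics/s4.png

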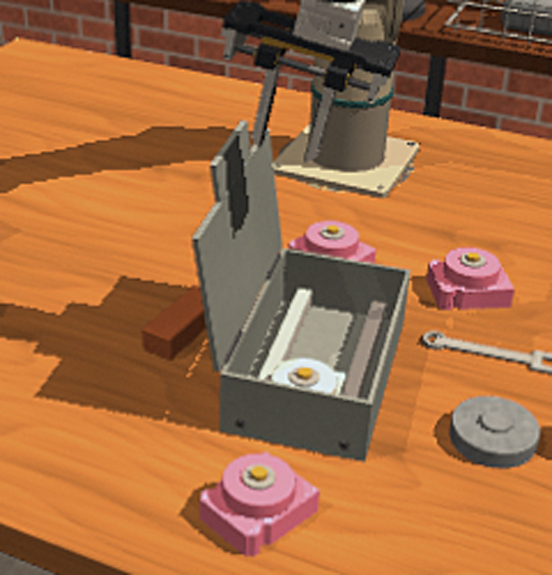

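```bash
python3 - <<'E'
from h import *
s=env.observe(); M=rq(s["eef_rot"]).as_matrix()
print(s["time"],s["tool_pos"],s["finger_gap"])
for n in ("scene","top"):
    c=env.camera(n); Rm=rq(c["attitude"]).as_matrix() if len(np.shape(c["attitude"]))==1 else np.array(c["attitude"])
    def proj(p):
        q=Rm.T@(p-np.array(c["origin"])); q=np.array([q[0],-q[1],-q[2]]); return cv2.projectPoints(q[None],np.zeros(3),np.zeros(3),np.array(c["camera_matrix"]),np.array(c["dist"]))[0].ravel()
    print(n,"tcp",proj(s["tool_pos"]),"tips",[proj(s["tool_pos"]+M@np.array([0,k,22])) for k in(-25,25)],"lip",proj(C+B@[116,0,299]))
    P,u,v=world(c); Pc=(P-C)@B
    m=(Pc[:,2]>250)&(Pc[:,2]<420)&(abs(Pc[:,0]-60)<150)&(abs(Pc[:,1])<400)
    for z in range(260,420,20):
        k=m&(abs(Pc[:,2]-z)<10); 
        if k.any(): print(z,k.sum(),np.round(np.percentile(Pc[k],[2,50,98],axis=0)[:,:2]).tolist())
    if n=="top": cv2.imwrite("pics/t5.png",cv2.resize(c["image"][80:330,150:400,::-1],None,fx=2.2,fy=2.2))
E
```

```text
16.95 [580.7691878  106.00484701 297.07283198] 0.5300067852018654
scene tcp [302.34716201 144.66216918] tips [array([309.7585115 , 155.08792168]), array([291.21073316, 149.16142857])] lip [280.99786757 140.81925435]
260 219 [[110.0, -123.0], [112.0, 36.0], [118.0, 140.0]]
280 134 [[113.0, -53.0], [115.0, 16.0], [121.0, 63.0]]
300 153 [[22.0, -53.0], [117.0, 10.0], [124.0, 61.0]]
320 86 [[18.0, -3.0], [80.0, 11.0], [93.0, 15.0]]
340 86 [[14.0, -6.0], [52.0, 11.0], [90.0, 14.0]]
360 88 [[9.0, -2.0], [48.0, 11.0], [86.0, 15.0]]
380 90 [[-38.0, -6.0], [71.0, 11.0], [83.0, 36.0]]
400 308 [[-45.0, -16.0], [3.0, 31.0], [113.0, 38.0]]
top tcp [259.47927757 184.02752718] tips [array([252.55023871, 187.29246809]), array([270.52543555, 183.70433576])] lip [280.76418519 180.8180821 ]
260 169 [[109.0, -137.0], [112.0, -65.0], [117.0, 134.0]]
280 30 [[112.0, -60.0], [114.0, -38.0], [119.0, -2.0]]
300 76 [[27.0, -59.0], [119.0, -31.0], [124.0, -8.0]]
320 10 [[25.0, -10.0], [60.0, -9.0], [95.0, -0.0]]
340 2 [[29.0, -4.0], [60.0, -2.0], [90.0, 1.0]]
360 1 [[21.0, -10.0], [21.0, -10.0], [21.0, -10.0]]
400 54 [[26.0, -33.0], [46.0, -25.0], [90.0, 14.0]]
```

View pics/t5.png

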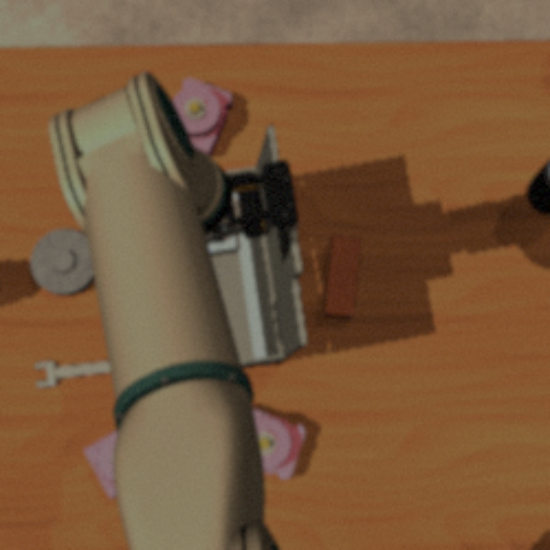

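The top view has the gripper at (260,200), over the case and inside the lid plane at (290,250). The lid has not moved, so the outer finger passed over the lip. I'll measure where the fingertips really are.

```bash
python3 - <<'E'
from h import *
s=env.observe(); M=rq(s["eef_rot"]).as_matrix()
c=env.camera("scene"); P,u,v=world(c); T=(P-s["tool_pos"])@M
m=(abs(T[:,0])<40)&(abs(T[:,1])<50)&(T[:,2]>-70)&(T[:,2]<60)&((P-C)@B[:,0]<100)
for z in range(-70,60,8):
    k=m&(T[:,2]>=z)&(T[:,2]<z+8)
    print(z,k.sum(), np.round(np.sort(T[k][:,1]))[[0,k.sum()//2,-1]].tolist() if k.any() else "", np.round(np.median(T[k][:,0]),1) if k.any() else "")
E
```

```text
-70 41 [-37.0, 26.0, 37.0] 11.0
-62 34 [-37.0, 26.0, 38.0] 10.6
-54 37 [-37.0, 25.0, 38.0] 10.1
-46 31 [-37.0, 26.0, 37.0] 10.3
-38 37 [-36.0, -25.0, 38.0] 10.3
-30 33 [-36.0, 26.0, 38.0] 10.3
-22 30 [-36.0, 26.0, 37.0] 10.6
-14 34 [-36.0, 25.0, 38.0] 10.2
-6 15 [-30.0, 26.0, 33.0] 10.4
2 0  
10 0  
18 0  
26 0  
34 0  
42 0  
50 0  
58 0
```

The fingertips end at about the TCP, not 22 mm ahead of it, so the fingers went over the lip. The earlier push must have been on the wheel's rim, and the carrier still measured home. I'll correct the tip length and straddle the lip again, deeper.

```bash
sed -i 's/lip-(22-d)\*z/lip-(2-d)*z/' h.py
python3 -m crank '[{"rot":[0.06,0,0],"slide":[0,0,-0.02],"claw":0.53},{"rot":[0.06,0,0],"slide":[0,0,-0.02],"claw":0.53},{"rot":[0.065,0,0],"slide":[0,0,-0.02],"claw":0.53},{"rot":[0,0,0],"slide":[0,0.015,0],"claw":0.53},{"rot":[0,0,0],"slide":[0,0.02,0],"claw":0.53},{"rot":[0,0,0],"slide":[0,0.02,0],"claw":0.53},{"rot":[0,0,0],"slide":[0,0,0],"claw":0.53},{"rot":[0,0,0],"slide":[0,0,0],"claw":0.53}]'
python3 - <<'E'
from h import *
s=env.observe(); print(s["time"],case(s["tool_pos"])); print(np.round(B.T@rq(s["eef_rot"]).as_matrix(),3),go([117,0,272]))
E
```

```text
time: 17.9
tool_pos: [587.0, 56.8, 355.0]
eef_rot: [0.0, 0.997, 0.072, -0.001]
wrist_force: [-0.4, 1.0, -0.3]
finger_gap: 0.529
gripper_force: 0.0
17.9 [ 1.09223424e+02 -3.28652574e-01  3.55028692e+02]
[[-0.004  1.     0.   ]
 [ 1.     0.004 -0.001]
 [-0.001  0.    -1.   ]] [0.00039401 0.00776539 0.08302945]
```

```bash
python3 -m crank '[{"rot":[0,0,0],"slide":[0,0.008,0.008],"claw":0.53},{"rot":[0,0,0],"slide":[0,0,0.02],"claw":0.53},{"rot":[0,0,0],"slide":[0,0,0.02],"claw":0.53},{"rot":[0,0,0],"slide":[0,0,0.02],"claw":0.53},{"rot":[0,0,0],"slide":[0,0,0.015],"claw":0.53},{"rot":[0,0,0],"slide":[0,0,0],"claw":0.53},{"rot":[0,0,0],"slide":[0,0,0],"claw":0.53}]'
python3 - <<'E'
from h import *
plan(np.arange(1.60,1.1,-.05))
E
```

```text
time: 18.6
tool_pos: [588.4, 49.8, 272.5]
eef_rot: [0.0, 0.997, 0.073, -0.0]
wrist_force: [-0.2, -0.2, -0.4]
finger_gap: 0.531
gripper_force: 0.0
18.6 tcp [1.163e+02 1.000e-01 2.725e+02] F [ 0.2 -0.2 -0.4] path [array([115.3,   0. , 275.9])]
1.6 [-0.059, 0.0, 0.006] [-0.0001, -0.001, -0.0034]
1.55 [-0.025, 0.0, 0.0] [0.0, -0.0101, -0.0017]
1.5 [-0.025, 0.0, 0.0] [0.0, -0.0101, -0.0014]
1.45 [-0.025, 0.0, 0.0] [0.0, -0.0101, -0.0012]
1.4 [-0.025, 0.0, 0.0] [0.0, -0.0101, -0.0009]
1.35 [-0.025, 0.0, 0.0] [0.0, -0.0101, -0.0006]
1.3 [-0.025, 0.0, 0.0] [0.0, -0.0101, -0.0004]
1.25 [-0.025, 0.0, 0.0] [0.0, -0.0101, -0.0001]
1.2 [-0.025, 0.0, 0.0] [0.0, -0.0101, 0.0002]
1.15 [-0.025, 0.0, 0.0] [0.0, -0.0101, 0.0005]
```

```bash
python3 -m crank '[{"rot":[-0.06,0,0],"slide":[0,-0.001,-0.0034],"claw":0.53},{"rot":[-0.025,0,0],"slide":[0,-0.0101,-0.0017],"claw":0.53},{"rot":[-0.025,0,0],"slide":[0,-0.0101,-0.0014],"claw":0.53},{"rot":[-0.025,0,0],"slide":[0,-0.0101,-0.0012],"claw":0.53},{"rot":[-0.025,0,0],"slide":[0,-0.0101,-0.0009],"claw":0.53},{"rot":[-0.025,0,0],"slide":[0,-0.0101,-0.0006],"claw":0.53}]'
cat >> h.py <<'E'
def lid():
    c=env.camera("scene"); P,u,v=world(c); P=(P-C)@B
    # lid inner face, +y part: radial strip search around the hinge line
    l=P[(P[:,1]>50)&(P[:,1]<135)]; r=np.hypot(l[:,0]-HX,l[:,2]-HZ); l=l[(r>60)&(r<165)&(l[:,2]>95)]
    a=np.arctan2(l[:,2]-HZ,HX-l[:,0]); h,e=np.histogram(a,60,(0,1.9)); i=h.argmax(); print("lid theta",round(e[i]+.016,3),h.max(),len(l))
    print("lip",[(np.round(case(d["centre"])),round(d["conf"],2)) for d in env.place_of("lip_edge","scene")])
E
python3 - <<'E'
from h import *
plan(np.arange(1.30,0.8,-.05)); lid()
E
```

```text
time: 19.2
tool_pos: [582.1, 100.6, 278.1]
eef_rot: [0.093, 0.993, 0.072, 0.008]
wrist_force: [-0.5, -0.3, 0.3]
finger_gap: 0.534
gripper_force: 0.7
19.2 tcp [ 65.2   0.9 278.1] F [ 0.2 -0.5  0.3] path [array([ 54.5,   0. , 274.8])]
1.3 [-0.021, -0.004, 0.004] [-0.0009, -0.0111, 0.0013]
1.25 [-0.025, 0.0, 0.0] [0.0, -0.0101, -0.0001]
1.2 [-0.025, 0.0, 0.0] [0.0, -0.0101, 0.0002]
1.15 [-0.025, 0.0, 0.0] [0.0, -0.0101, 0.0005]
1.1 [-0.025, 0.0, 0.0] [0.0, -0.01, 0.0007]
1.05 [-0.025, 0.0, 0.0] [0.0, -0.01, 0.001]
1.0 [-0.025, 0.0, 0.0] [0.0, -0.01, 0.0013]
0.95 [-0.025, 0.0, 0.0] [0.0, -0.0099, 0.0015]
0.9 [-0.025, 0.0, 0.0] [0.0, -0.0099, 0.0018]
0.85 [-0.025, 0.0, 0.0] [0.0, -0.0098, 0.002]
lid theta 1.568 228 308
lip [(array([ 79.,  -2., 303.]), 0.67)]
```

The lid is following, at about 1.55 rad.

```bash
python3 -m crank '[{"rot":[-0.025,0,0],"slide":[-0.0009,-0.0105,0.001],"claw":0.53},{"rot":[-0.025,0,0],"slide":[0,-0.0101,0],"claw":0.53},{"rot":[-0.025,0,0],"slide":[0,-0.0101,0.0002],"claw":0.53},{"rot":[-0.025,0,0],"slide":[0,-0.0101,0.0005],"claw":0.53},{"rot":[-0.025,0,0],"slide":[0,-0.0101,0.0007],"claw":0.53}]'
python3 - <<'E'
from h import *
plan(np.arange(1.05,0.55,-.05)); lid()
E
```

```text
time: 19.8
tool_pos: [573.7, 148.4, 263.0]
eef_rot: [0.154, 0.985, 0.071, 0.012]
wrist_force: [0.3, 0.3, 0.8]
finger_gap: 0.527
gripper_force: 0.1
19.8 tcp [ 16.6  -0.7 263. ] F [-0.3  0.4  0.8] path [array([  6.5,   0. , 259.8])]
1.05 [-0.021, -0.003, 0.003] [0.0007, -0.0106, -0.0]
1.0 [-0.025, 0.0, 0.0] [0.0, -0.01, 0.0013]
0.95 [-0.025, 0.0, 0.0] [0.0, -0.0099, 0.0015]
0.9 [-0.025, 0.0, 0.0] [0.0, -0.0099, 0.0018]
0.85 [-0.025, 0.0, 0.0] [0.0, -0.0098, 0.002]
0.8 [-0.025, 0.0, 0.0] [0.0, -0.0097, 0.0023]
0.75 [-0.025, 0.0, 0.0] [0.0, -0.0096, 0.0026]
0.7 [-0.025, 0.0, 0.0] [0.0, -0.0096, 0.0028]
0.65 [-0.025, 0.0, 0.0] [0.0, -0.0095, 0.0031]
0.6 [-0.025, 0.0, 0.0] [0.0, -0.0094, 0.0033]
lid theta 1.314 59 74
lip [(array([ 24.,  -3., 294.]), 0.91)]
```

```bash
python3 -m crank '[{"rot":[-0.022,0,0],"slide":[0,-0.0104,0],"claw":0.53},{"rot":[-0.025,0,0],"slide":[0,-0.01,0.0013],"claw":0.53},{"rot":[-0.025,0,0],"slide":[0,-0.0099,0.0015],"claw":0.53},{"rot":[-0.025,0,0],"slide":[0,-0.0099,0.0018],"claw":0.53},{"rot":[0,0,0],"slide":[0,0,0],"claw":0.53},{"rot":[0,0,0],"slide":[0,0,0],"claw":0.53}]'
python3 - <<'E'
from h import *
plan(np.arange(0.85,0.4,-.05)); lid()
E
```

```text
time: 20.5
tool_pos: [567.5, 185.7, 244.1]
eef_rot: [0.2, 0.977, 0.071, 0.014]
wrist_force: [-2.1, 3.6, 0.9]
finger_gap: 0.53
gripper_force: 2.0
20.5 tcp [-21.1  -1.7 244.1] F [-3.9 -1.6  0.9] path [array([-28. ,   0. , 239.4])]
0.85 [-0.025, -0.002, 0.006] [0.0018, -0.0081, 0.0016]
0.8 [-0.025, 0.0, 0.0] [0.0, -0.0097, 0.0023]
0.75 [-0.025, 0.0, 0.0] [0.0, -0.0096, 0.0026]
0.7 [-0.025, 0.0, 0.0] [0.0, -0.0096, 0.0028]
0.65 [-0.025, 0.0, 0.0] [0.0, -0.0095, 0.0031]
0.6 [-0.025, 0.0, 0.0] [0.0, -0.0094, 0.0033]
0.55 [-0.025, 0.0, 0.0] [0.0, -0.0093, 0.0036]
0.5 [-0.025, 0.0, 0.0] [0.0, -0.0092, 0.0038]
0.45 [-0.025, 0.0, 0.0] [0.0, -0.009, 0.0041]
lid theta 0.966 124 333
lip [(array([-54.,  -6., 251.]), 0.72)]
```

The lid has settled on the inner finger at about 0.9 rad. I'll lower it with the finger bearing the weight.

```bash
python3 -m crank '[{"rot":[-0.025,0,0.004],"slide":[0.0015,-0.0081,0.0016],"claw":0.53},{"rot":[-0.025,0,0],"slide":[0,-0.0097,0.0023],"claw":0.53},{"rot":[-0.025,0,0],"slide":[0,-0.0096,0.0026],"claw":0.53},{"rot":[-0.025,0,0],"slide":[0,-0.0096,0.0028],"claw":0.53},{"rot":[-0.025,0,0],"slide":[0,-0.0095,0.0031],"claw":0.53},{"rot":[-0.025,0,0],"slide":[0,-0.0094,0.0033],"claw":0.53},{"rot":[0,0,0],"slide":[0,0,0],"claw":0.53}]'
python3 - <<'E'
from h import *
plan(np.arange(0.56,0.2,-.04)); lid()
E
```

```text
time: 21.3
tool_pos: [561.9, 229.9, 202.1]
eef_rot: [0.274, 0.959, 0.07, 0.019]
wrist_force: [-1.7, 2.7, -2.6]
finger_gap: 0.531
gripper_force: 2.2
21.3 tcp [-65.7  -1.1 202.1] F [-2.9 -1.3 -2.6] path [array([-68.6,   0. , 198.7])]
0.56 [-0.016, -0.001, 0.006] [0.0011, -0.0042, 0.0014]
0.52 [-0.02, 0.0, 0.0] [0.0, -0.0074, 0.003]
0.48 [-0.02, 0.0, 0.0] [0.0, -0.0073, 0.0031]
0.44 [-0.02, 0.0, 0.0] [0.0, -0.0072, 0.0033]
0.4 [-0.02, 0.0, 0.0] [0.0, -0.0071, 0.0034]
0.36 [-0.02, 0.0, 0.0] [0.0, -0.0071, 0.0036]
0.32 [-0.02, 0.0, 0.0] [0.0, -0.007, 0.0037]
0.28 [-0.02, 0.0, 0.0] [0.0, -0.0069, 0.0039]
0.24 [-0.02, 0.0, 0.0] [0.0, -0.0068, 0.004]
lid theta 0.649 236 583
lip [(array([-94.,  -5., 205.]), 0.74)]
```

```bash
python3 -m crank '[{"rot":[-0.018,0,0.004],"slide":[0.001,-0.0042,0.0014],"claw":0.53},{"rot":[-0.02,0,0],"slide":[0,-0.0074,0.003],"claw":0.53},{"rot":[-0.02,0,0],"slide":[0,-0.0073,0.0031],"claw":0.53},{"rot":[-0.02,0,0],"slide":[0,-0.0072,0.0033],"claw":0.53},{"rot":[-0.02,0,0],"slide":[0,-0.0071,0.0034],"claw":0.53},{"rot":[-0.02,0,0],"slide":[0,-0.0071,0.0036],"claw":0.53},{"rot":[-0.02,0,0],"slide":[0,-0.007,0.0037],"claw":0.53},{"rot":[-0.02,0,0],"slide":[0,-0.0069,0.0039],"claw":0.53},{"rot":[0,0,0],"slide":[0,0,0],"claw":0.53}]'
python3 - <<'E'
from h import *
plan(np.arange(0.25,-0.06,-.03)); lid()
E
```

```text
time: 22.3
tool_pos: [559.5, 257.0, 150.3]
eef_rot: [0.349, 0.934, 0.065, 0.025]
wrist_force: [-0.6, 2.0, -4.7]
finger_gap: 0.533
gripper_force: 2.2
22.3 tcp [-92.8   0.3 150.3] F [-2.1 -0.3 -4.7] path [array([-96.5,   0. , 144.3])]
0.25 [-0.011, -0.001, -0.001] [-0.0003, -0.0067, 0.0021]
0.22 [-0.015, 0.0, 0.0] [0.0, -0.0051, 0.0031]
0.19 [-0.015, 0.0, 0.0] [0.0, -0.005, 0.0032]
0.16 [-0.015, 0.0, 0.0] [0.0, -0.005, 0.0032]
0.13 [-0.015, 0.0, 0.0] [0.0, -0.0049, 0.0033]
0.1 [-0.015, 0.0, 0.0] [0.0, -0.0048, 0.0034]
0.07 [-0.015, 0.0, 0.0] [0.0, -0.0048, 0.0035]
0.04 [-0.015, 0.0, 0.0] [0.0, -0.0047, 0.0035]
0.01 [-0.015, 0.0, 0.0] [0.0, -0.0047, 0.0036]
-0.02 [-0.015, 0.0, 0.0] [0.0, -0.0046, 0.0039]
-0.05 [-0.015, 0.0, 0.0] [0.0, -0.0045, 0.004]
lid theta 0.333 317 745
lip [(array([-122.,   -4.,  149.]), 0.77)]
```

```bash
python3 -m crank '[{"rot":[-0.011,0,0],"slide":[0,-0.0067,0.0021],"claw":0.53},{"rot":[-0.015,0,0],"slide":[0,-0.0051,0.0031],"claw":0.53},{"rot":[-0.015,0,0],"slide":[0,-0.005,0.0032],"claw":0.53},{"rot":[-0.015,0,0],"slide":[0,-0.005,0.0032],"claw":0.53},{"rot":[-0.015,0,0],"slide":[0,-0.0049,0.0033],"claw":0.53},{"rot":[-0.015,0,0],"slide":[0,-0.0048,0.0034],"claw":0.53},{"rot":[0,0,0],"slide":[0,0,0],"claw":0.53}]'
python3 - <<'E'
from h import *
plan(np.arange(0.08,-0.13,-.02)); lid()
E
```

```text
time: 23.1
tool_pos: [558.6, 266.9, 116.1]
eef_rot: [0.389, 0.919, 0.064, 0.028]
wrist_force: [0.1, 0.4, -4.9]
finger_gap: 0.529
gripper_force: 2.1
23.1 tcp [-102.8    0.8  116.1] F [-0.4  0.1 -4.9] path [array([-104. ,    0. ,  111.7])]
0.08 [-0.009, -0.001, -0.002] [-0.0008, -0.004, 0.0022]
0.06 [-0.01, 0.0, 0.0] [0.0, -0.0032, 0.0023]
0.04 [-0.01, 0.0, 0.0] [0.0, -0.0031, 0.0024]
0.02 [-0.01, 0.0, 0.0] [0.0, -0.0031, 0.0024]
-0.0 [-0.01, 0.0, 0.0] [0.0, -0.0031, 0.0024]
-0.02 [-0.01, 0.0, 0.0] [0.0, -0.0031, 0.0026]
-0.04 [-0.01, 0.0, 0.0] [0.0, -0.003, 0.0027]
-0.06 [-0.01, 0.0, 0.0] [0.0, -0.003, 0.0027]
-0.08 [-0.01, 0.0, 0.0] [0.0, -0.003, 0.0027]
-0.1 [-0.01, 0.0, 0.0] [0.0, -0.0029, 0.0027]
-0.12 [-0.01, 0.0, 0.0] [0.0, -0.0029, 0.0028]
lid theta 0.143 361 814
lip [(array([187., -31.,  -2.]), 0.69), (array([-129.,   -1.,  107.]), 0.61)]
```

```bash
python3 -m crank '[{"rot":[-0.01,0,0],"slide":[0,-0.004,0.0022],"claw":0.53},{"rot":[-0.01,0,0],"slide":[0,-0.0032,0.0023],"claw":0.53},{"rot":[-0.01,0,0],"slide":[0,-0.0031,0.0024],"claw":0.53},{"rot":[-0.01,0,0],"slide":[0,-0.0031,0.0024],"claw":0.53},{"rot":[-0.01,0,0],"slide":[0,-0.0031,0.0024],"claw":0.53},{"rot":[0,0,0],"slide":[0,-0.0031,0.0026],"claw":0.53},{"rot":[0,0,0],"slide":[0,-0.003,0.0027],"claw":0.53},{"rot":[0,0,0],"slide":[0,0,0],"claw":0.53},{"rot":[0,0,0],"slide":[0,0,0],"claw":0.53}]'
python3 - <<'E'
from h import *
plan(np.arange(-0.06,-0.13,-.02)); lid()
E
```

```text
time: 24.1
tool_pos: [559.4, 268.6, 90.4]
eef_rot: [0.412, 0.909, 0.062, 0.03]
wrist_force: [0.4, 0.2, 0.1]
finger_gap: 0.533
gripper_force: 0.0
24.1 tcp [-104.4    1.8   90.4] F [-0.1  0.4  0.1] path [array([-105.4,    0. ,   83.9])]
-0.06 [-0.028, -0.001, -0.005] [-0.0019, -0.0055, 0.0035]
-0.08 [-0.01, 0.0, 0.0] [0.0, -0.003, 0.0027]
-0.1 [-0.01, 0.0, 0.0] [0.0, -0.0029, 0.0027]
-0.12 [-0.01, 0.0, 0.0] [0.0, -0.0029, 0.0028]
lid theta 0.079 84 210
lip [(array([-131.,   -1.,   90.]), 0.65)]
```

The force has gone to zero and the lid is down. I'll withdraw sideways, then rise.

```bash
python3 -m crank '[{"rot":[0,0,0],"slide":[0,-0.0066,-0.0075],"claw":0.53},{"rot":[0,0,0],"slide":[0,-0.01,-0.011],"claw":0.53},{"rot":[0,0,0],"slide":[0,-0.01,-0.011],"claw":0.53},{"rot":[0,0,0],"slide":[0,-0.0066,-0.0075],"claw":0.53},{"rot":[0,0,0],"slide":[0,0,0],"claw":0.53},{"rot":[0,0,0],"slide":[0,0.015,-0.013],"claw":0.53},{"rot":[0,0,0],"slide":[0,0.03,-0.026],"claw":0.53},{"rot":[0,0,0],"slide":[0,0.03,-0.026],"claw":0.53},{"rot":[0,0,0],"slide":[0,0.015,-0.013],"claw":0.53},{"rot":[0,0,0],"slide":[0,0,0],"claw":0.53}]'
python3 - <<'E'
from h import *
s=env.observe(); print(case(s["tool_pos"]),s["wrist_force"])
for n in("scene","top"):
    c=env.camera(n); P,u,v=world(c); P=(P-C)@B
    l=P[(abs(P[:,0])<80)&(abs(P[:,1])<135)&(P[:,2]>80)&(P[:,2]<115)]
    print(n,len(l),np.polyfit(l[:,0],l[:,2],1),np.median(l[:,2]))
    if n=="scene": cv2.imwrite("pics/s6.png",c["image"][:,:,::-1])
    for q in("compound_bar","spare_wheel","spanner","jar"): print(q,[np.round(d["centre"]).tolist() for d in env.place_of(q,n)][:2])
E
```

```text
time: 25.2
tool_pos: [553.4, 317.4, 212.7]
eef_rot: [0.41, 0.91, 0.06, 0.032]
wrist_force: [0.5, -0.6, -0.5]
finger_gap: 0.528
gripper_force: 0.0
[-153.56458944    2.72328889  212.65187249] [ 0.45517163 -0.59794882 -0.48694761]
scene 3328 [8.62181767e-03 9.41669817e+01] 93.94525798621578
compound_bar [[568.0, -27.0, -4.0]]
spare_wheel [[602.0, 391.0, -2.0]]
spanner [[437.0, 352.0, 1.0]]
jar [[565.0, 529.0, 5.0]]
top 4396 [6.75623935e-03 9.42753519e+01] 94.20681722146844
compound_bar [[571.0, -25.0, -2.0]]
spare_wheel [[597.0, 391.0, 1.0]]
spanner [[437.0, 347.0, -0.0], [496.0, -469.0, -7.0]]
jar []
```

View pics/s6.png

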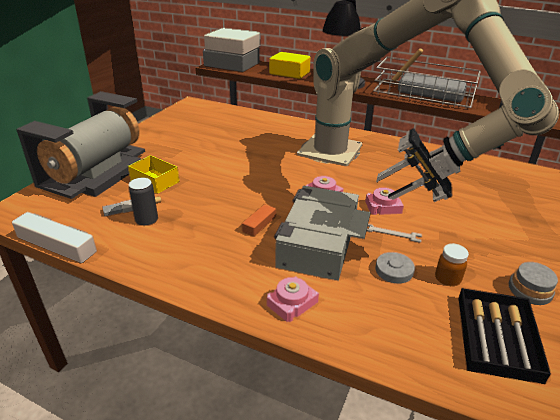

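The scene view shows the lid flat and shut at (320,225), at a height of about 94 mm. The gripper is clear at (425,170), and the bystanders near the case are unmoved. I'm handing the job in.

```bash
python3 -c "
from station import env
print(env.close_job())"
```

```text
the job is handed in; nothing more can be done
None
```

The carrier was pushed home, the lid was lowered under support until shut, and the job is handed in at about 25 s of the 64 s allowed; no verdict came back, but my last camera checks showed the carrier home, the lid flat, the nearby bystanders in place and the gripper clear.

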